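Pick out the heavier flange and present it to the inspection camera

ROBOT

A 6-joint arm with a two-finger parallel gripper is mounted at the origin on a cart in front of the work surface, level with it; the furniture and walls round the work are solid. World frame = base frame: x ahead of the robot, y to its left, z up, the work surface at z = 0. Lengths are in mm, angles in rad, forces in N, time in s.
With the tool pointing down it reaches from about 325 to 775 mm from the base axis. Payload 9.3 kg.
Tool frame: the origin (TCP) lies midway between the tips of the shut fingers; the grasp point (between the pads) lies 19 mm behind it (arm.hold_point_z is the distance from the TCP to the grasp point, in mm); z points along the fingers, y is the line along which they close (so a half turn about z gives the same grasp; the last joint's range is limited). The gripper opens to 85 mm and grips with 20 to 120 N. Pads are 22 mm wide; open, the fingers measure 114 mm over their backs; the gripper's body (76 mm by 85 mm) begins 54 mm behind the grasp point. The pads swing forward as they close: fully open they stand 13 mm farther back than shut.
Start: joints at [1.114, 0.259, 0.021, 1.334, 0, 1.418], TCP at [164.533, 524.81, 231.279] pointing down, gripper open.
Joint ranges: [-3.04, 3.04], [-0.91, 1.82], [-1.04, 1.36], [-1.92, 1.95], [-1.52, 1.45], [-3.14, 3.14]. Speed limits (rad/s): [2.22, 2.22, 2.79, 3.14, 3.14, 3.14].

INTERFACE

Orientations are given as a rotation vector (axis times angle).
In Python, from workcell import arm gives the robot as it stands.
- The arm moves only by the tool send_rows, never from a script. Its argument "targets" is a list of rows, each a list of 7 numbers: the turn, a rotation vector about the tool's x, y, z in units of 6 degrees (1.0 is 6 degrees), then the shift along the tool's x, y, z in mm, then the opening, from 0 (shut) to 1 (fully open). In form: [[rx, ry, rz, dx, dy, dz, fingers], ...]. A call has 1 to 10 rows; each row shifts and turns the commanded pose from where the row before left it, along the tool's axes as they then stand; what a row does not reach is not made up. A row lasts 1/10 s, in which the tool goes at most 50 mm and 8.59 degrees, less where a joint would pass 70% of its speed; a pose out of reach is approached as far as the arm can. A call is refused whole if a number of a shift passes 50 or a number of a turn 1, either way. A call with a gripper value outside its range is refused whole. The fingers move at their own pace and stop on an object; "grip_force" is the grip in N (left out, the last holds). Time passes only in rows, so rows that do not move let the fingers close. It gives the time, the measured TCP pose, the force, the opening and the grip force at its end, in the units of the state.
- arm.get_state(): the state, without advancing time (a new reading comes with each control period).
- arm.snapshot(name): name is "side" or "top" or "wrist"; returns a dict with "pixels" (420x560x3 uint8, red, green, blue), "z_map" (420x560 float32, mm along the optical axis (not along the pixel's ray), 0 where there is no reading), "mtx" (3x3 intrinsics, pixels), "world_from_camera" (4x4, takes a point from camera to world coordinates). Camera axes: x right, y down, z forward; pixel columns grow to the right and rows downward; lengths in mm; the calibration is good to about 2 mm. A picture is of the moment at which its call begins.
- arm.close_job(): hands the job in; it is judged then, once.
The state is a dict: "t": time; "joints": joint angles; "qvel": joint speeds; "effort": joint torques, N m; "ee_pos": TCP position; "eef_rot": TCP orientation; "contact_force": force on the tool from outside, world axes, zero at the start; "torque": the same for the moment, N m; "grip_width": finger opening in mm; "grip_force": force on a finger pad.
Only numpy, scipy, OpenCV 4.12 (cv2) and the standard library are available. Lean on these libraries where they do the work, as an engineer would, in place of code of your own. Each camera call takes 0.05 s, during which the arm holds its last target. There are 200 camera calls.

TASK

Two flanges that look alike stand in the two-place rack, but one is clearly heavier: lift the left one (left as seen from the robot) about 10 cm straight up out of its nest, feel its weight for a second, seat it upright in its nest again and let go, then lift the right one in the same way. Then show the heavier of the two to the upward-looking inspection camera and finish while still holding it: upright and still, centred over the lens, with its cone tip about 7 cm above the lens and the lighter flange standing seated in the rack. Do not touch the camera, and leave the tape roll, the steel block and the dome part where they are.

Things in the scene. Friction and masses are not known exactly. Their poses are not given: they have to be found in the camera images.
- flange_p: turned metal flange (0.1 to 0.6 kg), looks just like the other; the two differ by at least 0.2 kg. Stands on its cone tip in a rack nest. Origin: centre of the tip's flat underside (18 mm across); z up its axis. Cone widens to a rim 55 mm across at z 20.5 to 24.5 mm; above it a threaded neck 20 mm across, z 25 to 49.5 mm: grip it there, from above
- flange_q: turned metal flange (0.1 to 0.6 kg), looks just like the other; the two differ by at least 0.2 kg. Stands on its cone tip in a rack nest. Origin: centre of the tip's flat underside (18 mm across); z up its axis. Cone widens to a rim 55 mm across at z 20.5 to 24.5 mm; above it a threaded neck 20 mm across, z 25 to 49.5 mm: grip it there, from above
- rack: fixed plywood rack plate, 84 x 214 x 20 mm, its aluminium end caps 24 mm high; origin under its centre on the table, y along the row of nests (+y is left), z up; yaw within 0.45 rad of 0. Two round blind nests 36 mm across, 8 mm deep, 120 mm apart; a cone tip stands in each with about 1 mm play
- rack_left (a point): centre of the floor of the rack's left nest (+y end), 12 mm above the table; a seated flange's origin lies here
- rack_right (a point): centre of the floor of the rack's right nest (-y end), 12 mm above the table; a seated flange's origin lies here
- camera: fixed inspection camera that looks straight up: an aluminium base plate 100 x 100 x 10 mm with a round grey housing 76 mm across and a white ring light round a glass lens on top, 45 mm high in all; origin under its centre on the table. It may stand left or right of the rack
- camera_lens (a point): centre of the camera's lens, 45 mm above the table, facing up
- tape_1: roll of tape lying flat, 104 mm across, 25 mm high; origin at the centre of its underside; bystander
- steel_block: upright steel block, 26 x 35 x 60 mm; origin at the centre of its underside; bystander
- dome: polished dome part, 60 mm across, 30 mm high, flat side down; origin at the centre of its underside; bystander
Mind the look-alikes: they are no part of the job. There is more than one size of the camera; the job needs the larger.

How it is judged (in metres and radians):
On the way, in this order (a step that is already met when the one before it is completed fails the run):
1. the flange in the left nest is lifted in the gripper, at least 50 mm, above that nest (within 50 mm sideways) (((height (world z) of flange_p above 0.062 m and horizontal distance between flange_p and rack_left below 0.05 m and contact force between the fingers and flange_p above 1 N) or (height (world z) of flange_q above 0.062 m and horizontal distance between flange_q and rack_left below 0.05 m and contact force between the fingers and flange_q above 1 N))), for 0.4 s.
2. it is let go, and a flange stands seated in each nest (((horizontal distance between flange_p and rack_left below 0.006 m and height (world z) of flange_p below 0.016 m and angle between flange_p's own z axis and vertical below 0.1 rad) or (horizontal distance between flange_q and rack_left below 0.006 m and height (world z) of flange_q below 0.016 m and angle between flange_q's own z axis and vertical below 0.1 rad)) and ((horizontal distance between flange_p and rack_right below 0.006 m and height (world z) of flange_p below 0.016 m and angle between flange_p's own z axis and vertical below 0.1 rad) or (horizontal distance between flange_q and rack_right below 0.006 m and height (world z) of flange_q below 0.016 m and angle between flange_q's own z axis and vertical below 0.1 rad)) and contact force between the fingers and flange_p below 0.3 N and contact force between the fingers and flange_q below 0.3 N), for 0.2 s.
3. the flange in the right nest is lifted in the gripper, at least 50 mm, above that nest (within 50 mm sideways) (((height (world z) of flange_p above 0.062 m and horizontal distance between flange_p and rack_right below 0.05 m and contact force between the fingers and flange_p above 1 N) or (height (world z) of flange_q above 0.062 m and horizontal distance between flange_q and rack_right below 0.05 m and contact force between the fingers and flange_q above 1 N))), for 0.4 s.
At the end, for the whole second after the job is handed in: Heavier flange held in the gripper, still, upright (0.15 rad), axis within 20 mm of the lens centre, tip 40 to 100 mm above it; lighter one seated in a nest (6 mm sideways, 4 mm high, 0.1 rad), not held, resting on the rack with under 3 N (the heavier weighs over 4 N) (((horizontal distance between flange_p and camera_lens below 0.02 m and height (world z) of flange_p between 0.085 and 0.145 m and angle between flange_p's own z axis and vertical below 0.15 rad and linear speed of each of flange_p, flange_q below 0.02 m/s and contact force between the fingers and flange_p above 1 N and ((horizontal distance between flange_q and rack_left below 0.006 m and height (world z) of flange_q below 0.016 m and angle between flange_q's own z axis and vertical below 0.1 rad) or (horizontal distance between flange_q and rack_right below 0.006 m and height (world z) of flange_q below 0.016 m and angle between flange_q's own z axis and vertical below 0.1 rad)) and contact force between the fingers and flange_q below 0.3 N and contact force between rack and flange_q below 3 N) or (horizontal distance between flange_q and camera_lens below 0.02 m and height (world z) of flange_q between 0.085 and 0.145 m and angle between flange_q's own z axis and vertical below 0.15 rad and linear speed of each of flange_q, flange_p below 0.02 m/s and contact force between the fingers and flange_q above 1 N and ((horizontal distance between flange_p and rack_left below 0.006 m and height (world z) of flange_p below 0.016 m and angle between flange_p's own z axis and vertical below 0.1 rad) or (horizontal distance between flange_p and rack_right below 0.006 m and height (world z) of flange_p below 0.016 m and angle between flange_p's own z axis and vertical below 0.1 rad)) and contact force between the fingers and flange_p below 0.3 N and contact force between rack and flange_p below 3 N))); the arm keeps its last pose, push and grip.
It fails at once if the camera is touched (over 0.5 N) (contact force between camera and anything else above 0.5 N).
It fails at once if the roll of tape is moved by more than 20 mm (distance of tape_1 from where it was at the start of the episode above 0.02 m).
It fails at once if the steel block is moved by more than 20 mm (distance of steel_block from where it was at the start of the episode above 0.02 m).
It fails at once if the dome part is moved by more than 20 mm (distance of dome from where it was at the start of the episode above 0.02 m).
It also fails if it takes over 69 s, if anything falls off the work surface, if the arm or the gripper's body presses on something with over 40 N, if the wrist force passes 120 N, or if a joint passes its speed limit or range.

## Working session

There is one attempt and no reset: what is moved stays moved. The work goes in short steps, Python scripts to look and compute and a tool call to move; the robot and the scene stay as the last step left them, time stands still between calls to the robot, and variables do not carry over. Pictures are saved under pics/ and viewed, at most 10 in all, crops included, and the job is handed in when it is done.

Besides the shell and the picture viewer there is one more tool, called after "Call:" in YAML: its name, and indented under it one key for each argument. send_rows: Moves the arm, as the interface text tells. Its arguments: {"type":"object","properties":{"targets":{"type":"array","items":{"type":"array","items":{"type":"number"}}},"grip_force":{"type":"number"}},"required":["targets"]}

```bash
mkdir -p pics; cat > h.py <<'E'
import numpy as np, cv2
from workcell import arm
from scipy.spatial.transform import Rotation as R
def cloud(s):
    z=s["z_map"].astype(float);K=np.array(s["mtx"]);T=np.array(s["world_from_camera"])
    v,u=np.mgrid[0:z.shape[0],0:z.shape[1]]
    P=np.stack([(u-K[0,2])/K[0,0]*z,(v-K[1,2])/K[1,1]*z,z],-1)
    W=P@T[:3,:3].T+T[:3,3]; W[z==0]=np.nan
    return W
def ray(s,u,v,h):
    K=np.array(s["mtx"]);T=np.array(s["world_from_camera"])
    d=T[:3,:3]@np.array([(u-K[0,2])/K[0,0],(v-K[1,2])/K[1,1],1]);o=T[:3,3]
    return o+d*(h-o[2])/d[2]
E
python3 - <<'E'
from h import *
st=arm.get_state();print(st)
for n in("top","side"):
    s=arm.snapshot(n);cv2.imwrite(f"pics/{n}.png",cv2.cvtColor(s["pixels"],cv2.COLOR_RGB2BGR));np.savez(n,**s)
    print(n,np.round(s["mtx"],1),np.round(s["world_from_camera"],2))
E
```

```text
{'t': 0.0, 'joints': array([ 1.11438961e+00,  2.59196384e-01,  2.07641456e-02,  1.33369359e+00,
       -2.11173406e-06,  1.41821285e+00]), 'qvel': array([-0.00097754,  0.00030312, -0.00138029,  0.00020552,  0.00050837,
       -0.00101752]), 'effort': array([ 4.63238102e-03, -5.55644059e+01,  3.44529784e+01,  1.33400408e-02,
        4.41735267e-05,  9.27718446e-06]), 'ee_pos': array([164.41692584, 524.55988383, 230.66482613]), 'eef_rot': array([-4.75350859e-01, -3.10502018e+00,  1.99304426e-03]), 'contact_force': array([ 0.08023444, -0.02754093, -0.92140914]), 'torque': array([ 0.02660771, -0.02823497, -0.05302015]), 'grip_force': 0.0, 'grip_width': 85.44341644985224}
top [[431.5   0.  278.1]
 [  0.  431.5 202.1]
 [  0.    0.    1. ]] [[ 4.00000e-02 -9.80000e-01  2.10000e-01  3.26910e+02]
 [-1.00000e+00 -4.00000e-02  0.00000e+00  3.78900e+01]
 [ 1.00000e-02 -2.10000e-01 -9.80000e-01  1.16825e+03]
 [ 0.00000e+00  0.00000e+00  0.00000e+00  1.00000e+00]]
side [[541.    0.  278.3]
 [  0.  541.  213.1]
 [  0.    0.    1. ]] [[ 9.8000e-01 -1.1000e-01  1.8000e-01  3.5920e+02]
 [-2.1000e-01 -5.1000e-01  8.3000e-01 -9.7764e+02]
 [-0.0000e+00 -8.5000e-01 -5.2000e-01  6.8605e+02]
 [ 0.0000e+00  0.0000e+00  0.0000e+00  1.0000e+00]]
```

View pics/top.png

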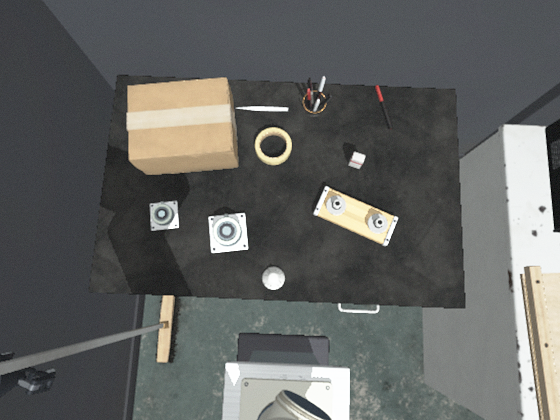

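View pics/side.png

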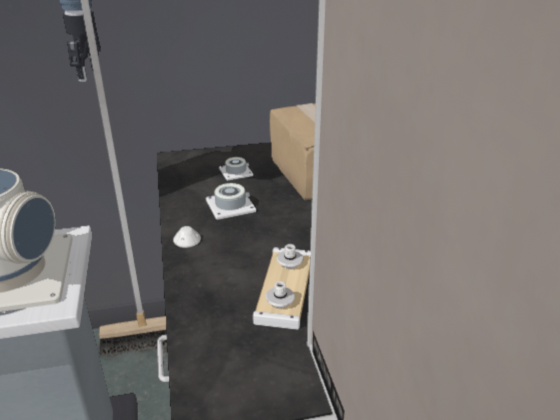

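The top view shows the rack at (356,215) with flanges at (336,203) and (378,221), the tape at (273,146), the steel block at (357,160) and the dome at (273,278). There are two camera look-alikes, at (228,232) with the larger plate and at (164,215) with the smaller one. A pole also stands between the arm and the table, with its base at (165,325). I'll measure all of these.

```bash
python3 - <<'E'
from h import *
s=dict(np.load("top.npz"));W=cloud(s);px=s["pixels"]
def q(u,v):print((u,v),np.round(W[v,u]),px[v,u])
print("necks/cams");[q(*a) for a in[(336,202),(378,220),(228,231),(164,214),(273,278),(356,160),(273,146),(185,120)]]
print("pole");[q(*a) for a in[(165,325),(150,329),(120,336),(80,345),(40,355),(10,362),(38,378)]]
# plates: bright pixels, minAreaRect, on plane
hsv=cv2.cvtColor(px,cv2.COLOR_RGB2HSV)
for n,(u0,u1,v0,v1),h in(("rack",(305,405,180,250),20),("big",(203,253,205,257),10),("small",(143,185,195,236),10)):
    z=W[v0:v1,u0:u1,2]; m=np.zeros(z.shape,np.uint8);m[(px[v0:v1,u0:u1].max(-1)>90)]=255
    m=cv2.morphologyEx(m,cv2.MORPH_CLOSE,np.ones((7,7)))
    c=max(cv2.findContours(m,0,2)[0],key=cv2.contourArea)
    pts=np.array([ray(s,p[0][0]+u0,p[0][1]+v0,h)[:2] for p in c],np.float32)
    print(n,cv2.minAreaRect(pts),np.nanmax(z))
# circles from depth: points at high z
for n,(u0,u1,v0,v1),a,b in(("fl1 rim",(315,356,185,220),30,40),("fl1 neck",(315,356,185,220),52,70),("fl2 rim",(357,400,203,240),30,40),("fl2 neck",(357,400,203,240),52,70),("big housing",(203,253,205,257),38,55),("small h",(143,185,195,236),20,60),("dome",(255,290,260,295),8,40),("block",(340,372,145,175),50,70),("tape",(250,296,122,170),15,40)):
    P=W[v0:v1,u0:u1].reshape(-1,3);P=P[(P[:,2]>a)&(P[:,2]<b)]
    if len(P)>3:
        c,r=cv2.minEnclosingCircle(P[:,:2].astype(np.float32));print(n,len(P),np.round(c,1),round(r,1),np.round(P.mean(0),1))
big=cv2.resize(px[180:260,130:410],None,fx=2.8,fy=2.8,interpolation=cv2.INTER_CUBIC)
cv2.imwrite("pics/crop.png",big[:,:,::-1])
t=dict(np.load("side.npz"));V=cloud(t)
print("side pole",[np.round(V[v,u]) for u,v in[(139,310),(125,210),(112,130),(97,50),(90,10),(320,100),(315,250),(311,340),(400,100),(400,300)]])
E
```

```text
necks/cams
(336, 202) [ 572. -110.   54.] [49 50 51]
(378, 220) [ 527. -220.   61.] [180 182 179]
(228, 231) [483. 170.  44.] [211 228 230]
(164, 214) [522. 345.  35.] [172 190 190]
(273, 278) [367.  47.  30.] [254 254 253]
(356, 160) [ 689. -162.   57.] [232 233 231]
(273, 146) [739.  64.  -1.] [51 52 52]
(185, 120) [743. 284. 153.] [227 219 197]
pole
(165, 325) [ 192.  457. -554.] [142 117  85]
(150, 329) [ 191.  462. -370.] [139 143 140]
(120, 336) [195. 462. -77.] [138 142 140]
(80, 345) [198. 463. 172.] [125 126 123]
(40, 355) [199. 463. 338.] [116 118 114]
(10, 362) [199. 465. 424.] [122 122 122]
(38, 378) [159. 463. 332.] [31 30 35]
rack ((540.9432983398438, -166.52110290527344), (216.6339874267578, 97.7309341430664), 68.15373992919922) 68.01520052218552
big ((480.05035400390625, 174.27297973632812), (110.62126159667969, 102.75503540039062), 9.07544994354248) 51.13642490466805
small ((523.7576904296875, 352.1203918457031), (79.135986328125, 77.59770202636719), 8.400500297546387) 38.18302857665299
fl1 rim 225 [ 566.9 -113.4] 27.2 [ 565.6 -112.3   36.6]
fl1 neck 48 [ 565.6 -113.4] 10.3 [ 566.1 -113.3   59.7]
fl2 rim 229 [ 522.6 -225.1] 27.3 [ 521.3 -223.    36.2]
fl2 neck 45 [ 522.2 -223.7] 10.8 [ 522.4 -223.8   60. ]
big housing 595 [483.4 173.8] 37.5 [482.8 173.2  43.6]
small h 367 [525.7 352.5] 31.9 [522.1 350.   31.6]
dome 355 [368.1  46.2] 29.4 [367.6  45.8  20.5]
block 108 [ 695.2 -168.2] 18.1 [ 695.  -168.2   59.4]
tape 521 [732.2  62.5] 52.5 [732.2  62.6  23.8]
side pole [array([ 192.,  462., -539.]), array([ 189.,  595., -226.]), array([191., 610.,  47.]), array([193., 565., 296.]), array([198., 519., 408.]), array([ 412., -801.,  620.]), array([ 412., -803.,  556.]), array([ 412., -803.,  505.]), array([ 412., -866.,  642.]), array([ 412., -881.,  595.])]
```

View pics/crop.png

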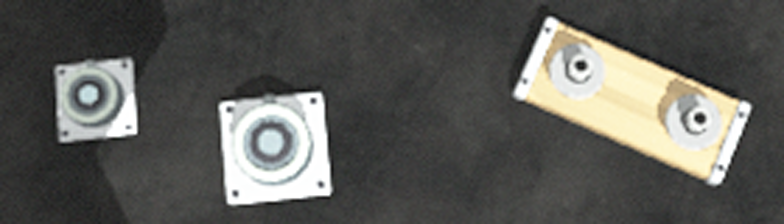

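The larger camera is the one at (228,232): its plate measures about 103-110 mm against about 78 mm for the one at (164,215), and its height is 45 mm. The crop confirms it. I'll check the pole and arm clearance before moving.

```bash
python3 - <<'E'
from h import *
for n in("side","top"):
    t=dict(np.load(n+".npz"));V=cloud(t);K=t["mtx"];T=np.linalg.inv(t["world_from_camera"])
    for z in(0,100,200,300,400,500):
        p=T@np.array([195,463,z,1]);p=K@p[:3];print(n,z,np.round(p[:2]/p[2]),round(p[2]))
    P=V.reshape(-1,3);P=P[(P[:,2]>60)&(P[:,0]>-200)&(P[:,0]<330)&(P[:,1]>150)&(P[:,1]<900)]
    for z in range(60,700,60):
        k=P[(P[:,2]>=z)&(P[:,2]<z+60)]
        if len(k):print(z,len(k),"x",np.round(np.percentile(k[:,0],[2,50,98])),"y",np.round(np.percentile(k[:,1],[2,50,98])))
s=arm.snapshot("wrist");cv2.imwrite("pics/w.png",s["pixels"][:,:,::-1]);
t=dict(np.load("side.npz"))["pixels"][0:160,0:200];a=cv2.resize(t,None,fx=2.5,fy=2.5)
t=dict(np.load("top.npz"))["pixels"][300:420,0:200];b=cv2.resize(t,None,fx=2.5,fy=2.5)
c=cv2.resize(s["pixels"],(300,225));im=np.zeros((600,800,3),np.uint8);im[:300,:500]=b;im[:225,500:]=c;im[300:,:375]=cv2.resize(t if 0 else a,(375,300))
cv2.imwrite("pics/comb.png",im[:,:,::-1])
print([x for x in dir(arm) if x[0]!='_'])
E
```

```text
side 0 [114. 165.] 1529
side 100 [108. 132.] 1477
side 200 [102.  97.] 1425
side 300 [95. 59.] 1372
side 400 [88. 18.] 1320
side 500 [ 80. -26.] 1267
60 3111 x [-104.  101.  320.] y [462. 598. 606.]
120 3177 x [-89. 110. 321.] y [461. 599. 606.]
180 3107 x [-74. 108. 321.] y [462. 599. 606.]
240 3194 x [-59. 142. 322.] y [459. 598. 606.]
300 3451 x [-44. 151. 322.] y [456. 598. 605.]
360 3431 x [-29. 152. 321.] y [462. 598. 606.]
420 387 x [-21. 155. 202.] y [458. 493. 604.]
top 0 [109. 339.] 1117
top 100 [ 93. 343.] 1019
top 200 [ 74. 348.] 921
top 300 [ 50. 354.] 823
top 400 [ 20. 363.] 726
top 500 [-20. 373.] 628
60 1445 x [ 24. 200. 324.] y [463. 600. 602.]
120 1698 x [ 39. 202. 325.] y [463. 600. 602.]
180 1434 x [ 58. 238. 326.] y [463. 600. 602.]
240 670 x [140. 199. 326.] y [454. 564. 602.]
300 870 x [134. 156. 200.] y [454. 465. 497.]
360 592 x [139. 184. 200.] y [462. 487. 510.]
420 147 x [184. 193. 200.] y [462. 464. 473.]
['MotionError', 'close_job', 'get_state', 'hold_point_z', 'snapshot']
```

View pics/comb.png

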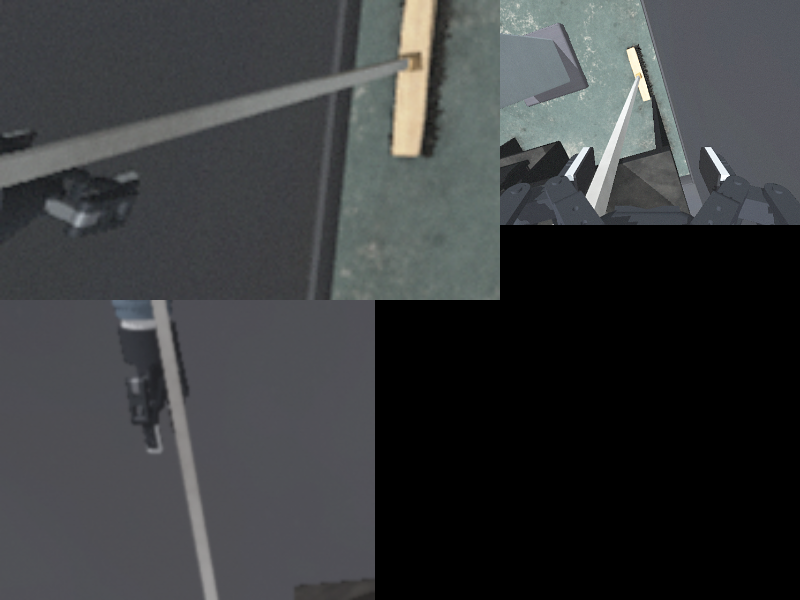

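The pole is a broom handle standing at about (195,463), and a wall stands at y≈600. I'll back off in -x, then retract radially past the broom, and sweep right at small radius.

Call:
send_rows:
  targets:
    - [0,0,0,11,-5,0,1]
    - [0,0,0,11,-5,0,1]
    - [0,0,0,11,-5,0,1]
    - [0,0,0,11,-5,0,1]
    - [0,0,0,11,-5,0,1]
    - [0,0,0,0,0,0,1]

```text
t: 0.75
ee_pos: [102.8, 517.2, 231.6]
eef_rot: [-0.472, -3.106, -0.001]
contact_force: [0.0, -0.1, 0.7]
grip_width: 85.3
grip_force: 0.0
```

Call:
send_rows:
  targets:
    - [0,0,0,1,-20,0,1]
    - [0,0,0,1,-20,0,1]
    - [0,0,0,1,-20,0,1]
    - [0,0,0,1,-20,0,1]
    - [0,0,0,1,-20,0,1]
    - [0,0,0,1,-20,0,1]
    - [0,0,0,1,-20,0,1]
    - [0,0,0,1,-20,0,1]
    - [0,0,0,0,0,0,1]

```text
t: 1.65
ee_pos: [48.4, 365.5, 231.6]
eef_rot: [0.475, 3.105, 0.001]
contact_force: [0.2, 0.3, -0.4]
grip_width: 85.5
grip_force: 0.0
```

```bash
cat >> h.py <<'E'
def plan(x,y,z,yaw_deg):
    "tool-frame deltas from the measured pose to a tool-down target with tool y axis at yaw"
    st=arm.get_state();Rm=R.from_rotvec(st["eef_rot"]).as_matrix()
    c,s=np.cos(np.radians(yaw_deg)),np.sin(np.radians(yaw_deg))
    yt=np.array([c,s,0]);zt=np.array([0,0,-1.]);G=np.stack([np.cross(yt,zt),yt,zt],1)
    d=np.array([x,y,z])-st["ee_pos"]
    print("turn units",np.round(R.from_matrix(Rm.T@G).as_rotvec(degrees=True)/6,2),"shift(cur tool)",np.round(Rm.T@d,1),"shift(goal tool)",np.round(G.T@d,1),
     "yaw",round(np.degrees(np.arctan2(Rm[1,1],Rm[0,1])),1),"t",round(st["t"],2))
E
python3 -c "
from h import *
print(arm.get_state()['joints'])
s=arm.snapshot('top');cv2.imwrite('pics/t2.png',s['pixels'][:,:,::-1])"
```

```text
[ 1.21039136e+00 -5.43883541e-02 -3.37884546e-01  1.28689569e+00
 -1.12216851e-04  1.51391328e+00]
```

View pics/t2.png

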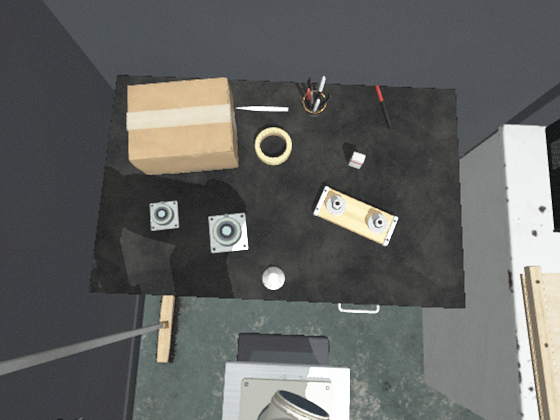

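The table is unchanged and the arm is retracted past the broom, whose base is still at (165,325). Next I sweep clockwise at a radius of about 369.

Call:
send_rows:
  targets:
    - [0,0,1,-38,3,0,1]
    - [0,0,1,-38,3,0,1]
    - [0,0,1,-38,3,0,1]
    - [0,0,1,-38,3,0,1]
    - [0,0,1,-38,3,0,1]
    - [0,0,0,0,0,0,1]

```text
t: 2.3
ee_pos: [223.9, 286.4, 231.2]
eef_rot: [1.275, 2.87, -0.0]
contact_force: [-0.2, 0.1, 0.8]
grip_width: 85.3
grip_force: 0.0
```

```bash
python3 -c "
from h import *
plan(566,-113,140,-20);print(arm.get_state()['ee_pos'],arm.get_state()['joints'])"
```

```text
turn units [1.000e-02 1.000e-02 1.035e+01] shift(cur tool) [-525.7  -13.8   91.7] shift(goal tool) [-258.3  458.1   91.2] yaw 42.1 t 2.3
[223.86374716 286.42573232 231.15651459] [ 6.76165498e-01 -6.32133334e-02 -3.47181599e-01  1.28646475e+00
 -9.82885712e-04  1.51240260e+00]
```

Call:
send_rows:
  targets:
    - [0,0,0,-44,-1,0,1]
    - [0,0,0,-44,-1,0,1]
    - [0,0,0,-44,-1,0,1]
    - [0,0,0,-44,-1,0,1]
    - [0,0,0,-44,-1,0,1]
    - [0,0,0,-44,-1,0,1]
    - [0,0,0,-44,-1,0,1]
    - [0,0,0,-44,-1,0,1]
    - [0,0,0,-44,-1,0,1]
    - [0,0,0,-44,-1,0,1]

```text
t: 3.3
ee_pos: [512.3, -44.1, 231.0]
eef_rot: [1.261, 2.877, 0.0]
contact_force: [0.6, 0.1, -0.2]
grip_width: 85.7
grip_force: 0.0
```

Call:
send_rows:
  targets:
    - [0,0,1,0,0,0,1]
    - [0,0,1,0,0,0,1]
    - [0,0,1,0,0,0,1]
    - [0,0,1,0,0,0,1]
    - [0,0,1,0,0,0,1]
    - [0,0,1,0,0,0,1]
    - [0,0,1,0,0,0,1]
    - [0,0,1,0,0,0,1]
    - [0,0,1,0,0,0,1]
    - [0,0,1,0,0,0,1]

```text
t: 4.3
ee_pos: [511.3, -42.3, 231.0]
eef_rot: [-2.535, -1.856, -0.0]
contact_force: [0.4, 0.1, 0.2]
grip_width: 85.5
grip_force: 0.0
```

```bash
python3 -c "
from h import *
plan(566,-113,140,-20);print(arm.get_state()['ee_pos'],arm.get_state()['joints'])"
```

```text
turn units [-0.  -0.   0.4] shift(cur tool) [-50.9  73.5  91. ] shift(goal tool) [-47.7  75.6  91. ] yaw -17.6 t 4.3
[511.3038024 -42.3376246 230.9767506] [-2.46353272e-01  1.95587949e-01 -6.33599342e-02  1.31190325e+00
  1.07745589e-04  1.63113766e+00]
```

Call:
send_rows:
  targets:
    - [0,0,0,-12.5,18.5,20,1]
    - [0,0,0,-12.5,18.5,20,1]
    - [0,0,0,-12.5,18.5,20,1]
    - [0,0,0,-13,18,20,1]
    - [0,0,0,0,0,0,1]
    - [0,0,0,0,0,0,1]

```text
t: 4.9
ee_pos: [565.8, -112.7, 150.6]
eef_rot: [-2.53, -1.859, 0.001]
contact_force: [0.2, -0.2, -0.1]
grip_width: 85.6
grip_force: 0.0
```

```bash
python3 - <<'E'
from h import *
s=arm.snapshot('wrist');cv2.imwrite('pics/w2.png',s['pixels'][:,:,::-1]);W=cloud(s)
print(np.round(s["world_from_camera"],2))
for n,c0 in(("L",(566,-113)),("R",(522,-224))):
  for a,b in((30,40),(54,68)):
    m=(np.hypot(W[...,0]-c0[0],W[...,1]-c0[1])<33)&(W[...,2]>a)&(W[...,2]<b)
    P=W[m]
    if len(P)>5:
        c,r=cv2.minEnclosingCircle(P[:,:2].astype(np.float32));v,u=np.nonzero(m);print(n,len(P),np.round(c,1),round(r,1),np.round(np.median(P,0),1),"px",u.mean(),v.mean())
plan(566,-113,140,-17.6);print(arm.get_state()['ee_pos'],arm.get_state()["contact_force"])
E
```

```text
[[ 9.5000e-01 -2.8000e-01 -1.0000e-01  5.9117e+02]
 [-3.0000e-01 -9.1000e-01 -3.0000e-01 -3.5550e+01]
 [-0.0000e+00  3.2000e-01 -9.5000e-01  2.9449e+02]
 [ 0.0000e+00  0.0000e+00  0.0000e+00  1.0000e+00]]
L 2477 [ 567.6 -114. ] 27.1 [ 570.2 -108.6   37.9] px 276.04440855874043 200.61929753734356
L 573 [ 567.5 -113.8] 10.8 [ 567.7 -113.3   62.2] px 276.05759162303667 213.38568935427574
R 1616 [ 522.8 -224.7] 27.2 [ 529.1 -216.2   37.9] px 265.58787128712873 324.6342821782178
R 520 [ 523.3 -224.6] 11.1 [ 523.6 -223.4   61.5] px 264.875 347.26153846153846
turn units [-0.   -0.    0.04] shift(cur tool) [-0.5  0.4 11.4] shift(goal tool) [-0.4  0.3 11.4] yaw -17.4 t 4.95
[ 565.80294502 -112.46707217  151.40100608] [ 0.69003114  0.56405    -0.03179043]
```

View pics/w2.png

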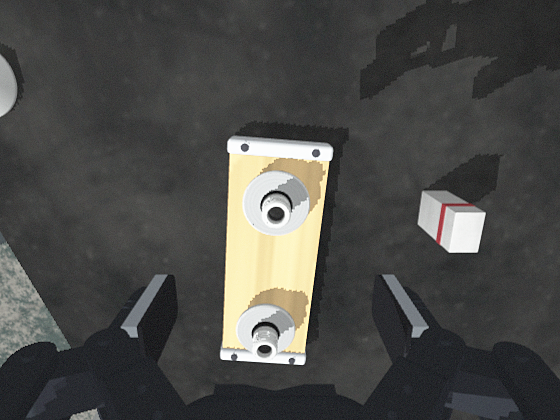

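The wrist view confirms the left flange at px (276,213), world about (567,-114), and the right flange at px (265,347), world about (523,-224). The fingers straddle clear. I descend onto the left flange.

Call:
send_rows:
  targets:
    - [0,0,0,-0.7,1.5,20,0.7]
    - [0,0,0,0,0,25,0.7]
    - [0,0,0,0,0,25,0.7]
    - [0,0,0,0,0,20,0.7]
    - [0,0,0,0,0,11,0.7]
    - [0,0,0,0,0,9,0.7]
    - [0,0,0,0,0,0,0.7]
    - [0,0,0,0,0,0,0.7]
  grip_force: 60

```text
t: 5.75
ee_pos: [567.2, -114.2, 42.2]
eef_rot: [2.531, 1.86, 0.001]
contact_force: [-0.7, -0.8, 1.1]
grip_width: 59.2
grip_force: 0.0
```

Call:
send_rows:
  targets:
    - [0,0,0,0,0,1,0.5]
    - [0,0,0,0,0,0,0.3]
    - [0,0,0,0,0,0,0]
    - [0,0,0,0,0,0,0]
    - [0,0,0,0,0,0,0]
    - [0,0,0,0,0,0,0]
    - [0,0,0,0,0,0,0]
    - [0,0,0,0,0,0,0]
  grip_force: 60

```text
t: 6.55
ee_pos: [567.0, -114.3, 40.9]
eef_rot: [2.531, 1.859, 0.001]
contact_force: [-1.6, 0.0, 6.5]
grip_width: 17.3
grip_force: 58.5
```

Call:
send_rows:
  targets:
    - [0,0,0,0,0,-5,0]
    - [0,0,0,0,0,-15,0]
    - [0,0,0,0,0,-20,0]
    - [0,0,0,0,0,-20,0]
    - [0,0,0,0,0,-20,0]
    - [0,0,0,0,0,-15,0]
    - [0,0,0,0,0,-5,0]
    - [0,0,0,0,0,0,0]
    - [0,0,0,0,0,0,0]
    - [0,0,0,0,0,0,0]

```text
t: 7.55
ee_pos: [566.3, -114.0, 139.3]
eef_rot: [-2.531, -1.859, 0.002]
contact_force: [-0.2, 0.3, -1.3]
grip_width: 17.6
grip_force: 58.7
```

```bash
cat > feel.py <<'E'
from h import *
F=[];T=[];E=[]
for i in range(12):
    s=arm.snapshot("wrist");st=arm.get_state();F.append(st["contact_force"]);E.append(st["effort"]);T.append(st["ee_pos"])
print("F",np.round(np.mean(F,0),2),np.round(np.std(F,0),2),"eff",np.round(np.mean(E,0),2),"pos",np.round(np.mean(T,0),1),st["grip_width"],st["grip_force"],st["t"])
W=cloud(s);p=np.mean(T,0)
d=np.hypot(W[...,0]-p[0],W[...,1]-p[1]);z=W[...,2]
Q=W[(d<34)&(z>p[2]-12)&(z<p[2]+3)]
if len(Q):print("rim z",np.round(np.median(Q,0),1),len(Q))
import sys
cv2.imwrite(f"pics/{sys.argv[1]}.png",s['pixels'][:,:,::-1])
E
python3 feel.py liftL
```

```text
F [-0.13 -0.05 -1.37] [0.6  0.46 0.43] eff [ -0.   -61.45  33.2    0.     0.     0.  ] pos [ 566.6 -114.2  140. ] 17.299078734481924 58.652297258377075 8.15
rim z [ 573.2 -100.   137.2] 4054
```

View pics/liftL.png

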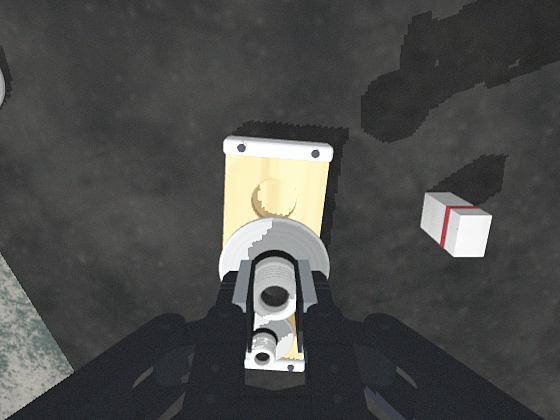

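The left flange is held cleanly above its empty nest at px (273,198), and weighs about 1.4 N, so it is the light one. I seat it again.

Call:
send_rows:
  targets:
    - [0,0,0,0,0,20,0]
    - [0,0,0,0,0,25,0]
    - [0,0,0,0,0,20,0]
    - [0,0,0,0,0,15,0]
    - [0,0,0,0,0,8,0]
    - [0,0,0,0,0,5,0]
    - [0,0,0,0,0,4,0]
    - [0,0,0,0,0,2,0]
    - [0,0,0,0,0,1,0]
    - [0,0,0,0,0,0,0]

```text
t: 9.15
ee_pos: [567.0, -114.3, 40.9]
eef_rot: [2.531, 1.859, 0.001]
contact_force: [-1.7, 0.3, 2.6]
grip_width: 17.4
grip_force: 59.0
```

Call:
send_rows:
  targets:
    - [0,0,0,0,0,0,0.3]
    - [0,0,0,0,0,0,0.6]
    - [0,0,0,0,0,0,0.7]
    - [0,0,0,0,0,0,0.7]
    - [0,0,0,0,0,0,0.7]
    - [0,0,0,0,0,0,0.7]
    - [0,0,0,0,0,-20,0.7]
    - [0,0,0,0,0,-40,0.7]
    - [0,0,0,0,0,-40,0.7]
    - [0,0,0,0,0,0,0.7]

```text
t: 10.15
ee_pos: [569.1, -115.0, 145.6]
eef_rot: [2.526, 1.856, 0.008]
contact_force: [0.8, 0.4, -0.5]
grip_width: 59.9
grip_force: 0.0
```

```bash
cat > chk.py <<'E'
from h import *
import sys
s=arm.snapshot('wrist');W=cloud(s)
for n,c0 in(("L",(567,-114)),("R",(523,-224))):
  for a,b in((30,42),(54,68)):
    m=(np.hypot(W[...,0]-c0[0],W[...,1]-c0[1])<33)&(W[...,2]>a)&(W[...,2]<b);P=W[m]
    if len(P)>5:
        c,r=cv2.minEnclosingCircle(P[:,:2].astype(np.float32));print(n,len(P),np.round(c,1),round(r,1),np.round(np.median(P,0),1),"zstd",np.round(P[:,2].std(),2))
plan(*map(float,sys.argv[1:]));print(arm.get_state()['ee_pos'])
E
python3 chk.py 523.2 -224.4 140 -17.4
```

```text
L 2616 [ 567.6 -114. ] 27.0 [ 570.5 -108.2   37.9] zstd 0.87
L 606 [ 567.8 -114.1] 11.0 [ 567.9 -113.5   62.2] zstd 2.56
R 1717 [ 523.2 -224.9] 27.0 [ 529.  -216.    37.9] zstd 1.09
R 524 [ 523.3 -224.9] 11.0 [ 523.4 -223.2   61.6] zstd 2.79
turn units [ 0.05  0.   -0.  ] shift(cur tool) [-118.2  -10.     2.9] shift(goal tool) [-118.2  -10.     2.9] yaw -17.4 t 10.2
[ 568.09063259 -114.63831173  142.9358605 ]
```

Call:
send_rows:
  targets:
    - [0,0,0,-30,-2,0,0.7]
    - [0,0,0,-30,-2,0,0.7]
    - [0,0,0,-30,-2.5,0,0.7]
    - [0,0,0,-28.3,-2.5,0,0.7]
    - [0,0,0,0,0,0,0.7]
    - [0,0,0,0,0,30,0.7]
    - [0,0,0,0,0,30,0.7]
    - [0,0,0,0,0,0,0.7]
    - [0,0,0,0,0,0,0.7]

```text
t: 11.1
ee_pos: [522.6, -223.7, 80.0]
eef_rot: [-2.53, -1.859, 0.001]
contact_force: [-0.2, 1.3, 0.1]
grip_width: 59.8
grip_force: 0.0
```

```bash
python3 -c "
from h import *
plan(523.3,-224.6,41,-17.4);print(arm.get_state()['ee_pos'])"
```

```text
turn units [-0.02 -0.01  0.  ] shift(cur tool) [-0.7  1.  39. ] shift(goal tool) [-0.7  1.  39. ] yaw -17.4 t 11.1
[ 522.58742848 -223.68586517   80.0146524 ]
```

Call:
send_rows:
  targets:
    - [0,0,0,-0.5,0.7,15,0.7]
    - [0,0,0,0,0,15,0.7]
    - [0,0,0,0,0,9,0.6]
    - [0,0,0,0,0,0,0.4]
    - [0,0,0,0,0,0,0]
    - [0,0,0,0,0,0,0]
    - [0,0,0,0,0,0,0]
    - [0,0,0,0,0,0,0]
    - [0,0,0,0,0,0,0]
    - [0,0,0,0,0,0,0]
  grip_force: 80

```text
t: 12.1
ee_pos: [523.6, -225.3, 42.4]
eef_rot: [2.531, 1.859, 0.001]
contact_force: [-2.0, 1.9, 6.6]
grip_width: 16.7
grip_force: 78.0
```

Call:
send_rows:
  targets:
    - [0,0,0,0,0,-5,0]
    - [0,0,0,0,0,-15,0]
    - [0,0,0,0,0,-20,0]
    - [0,0,0,0,0,-20,0]
    - [0,0,0,0,0,-20,0]
    - [0,0,0,0,0,-15,0]
    - [0,0,0,0,0,-5,0]
    - [0,0,0,0,0,0,0]
    - [0,0,0,0,0,0,0]
    - [0,0,0,0,0,0,0]

```text
t: 13.1
ee_pos: [522.9, -224.8, 140.3]
eef_rot: [-2.531, -1.859, 0.001]
contact_force: [-0.0, 0.3, -5.0]
grip_width: 16.8
grip_force: 78.3
```

```bash
python3 feel.py liftR; python3 chk.py 483 173.6 140 -17.4
```

```text
F [-0.1  -0.12 -5.38] [0.5  0.48 0.56] eff [ 0.000e+00 -6.240e+01  3.455e+01  1.000e-02 -0.000e+00  0.000e+00] pos [ 523.2 -225.   141. ] 16.152314518791123 78.33078503608704 13.7
rim z [ 528.8 -211.8  136.7] 4034
L 3898 [ 567.8 -113.9] 26.8 [ 564.3 -117.6   37.8] zstd 0.86
L 919 [ 567.7 -113.9] 10.7 [ 567.9 -113.5   62.3] zstd 2.2
turn units [ 0.  0. -0.] shift(cur tool) [ 368.4 -157.7    1.3] shift(goal tool) [ 368.4 -157.7    1.3] yaw -17.4 t 13.75
[ 523.30395666 -225.10312237  141.32227903]
```

The right flange weighs about 5.4 N against 1.4 N, so it is the heavier one. The left flange is still seated. I carry the right one to the larger camera, raised.

Call:
send_rows:
  targets:
    - [0,0,0,0,0,-15,0]
    - [0,0,0,0,0,-20,0]
    - [0,0,0,0,0,-20,0]
    - [0,0,0,10,-4,-5,0]
    - [0,0,0,20,-9,0,0]
    - [0,0,0,30,-13,0,0]
    - [0,0,0,30,-13,0,0]
    - [0,0,0,30,-13,0,0]
    - [0,0,0,30,-13,0,0]
    - [0,0,0,30,-13,0,0]

```text
t: 14.75
ee_pos: [501.8, -28.0, 200.6]
eef_rot: [-2.531, -1.859, 0.0]
contact_force: [0.1, 0.3, -5.6]
grip_width: 16.7
grip_force: 78.6
```

Call:
send_rows:
  targets:
    - [0,0,0,30,-13,0,0]
    - [0,0,0,30,-13,0,0]
    - [0,0,0,30,-13,0,0]
    - [0,0,0,30,-13,0,0]
    - [0,0,0,30,-13,0,0]
    - [0,0,0,20,-9,0,0]
    - [0,0,0,12,-4,0,0]
    - [0,0,0,5,-2,0,0]
    - [0,0,0,0,0,0,0]
    - [0,0,0,0,0,0,0]

```text
t: 15.75
ee_pos: [482.4, 171.7, 201.1]
eef_rot: [2.532, 1.859, -0.001]
contact_force: [-0.7, -0.2, -5.6]
grip_width: 16.3
grip_force: 78.6
```

```bash
python3 - <<'E'
from h import *
plan(483,173.5,145,-17.4);print(arm.get_state()['ee_pos'])
s=arm.snapshot("top");W=cloud(s);P=W[185:240,315:400].reshape(-1,3)
P=P[(P[:,2]>28)&(P[:,2]<70)];k=P[np.hypot(P[:,0]-566,P[:,1]+113)<40];print("light",len(k),k.mean(0))
E
```

```text
turn units [-0.    0.   -0.01] shift(cur tool) [ 1.9  0.1 56.1] shift(goal tool) [ 1.9  0.1 56.1] yaw -17.4 t 15.75
[482.36951    171.70961976 201.11179135]
light 308 [ 565.54284438 -112.66021238   40.92758148]
```

Call:
send_rows:
  targets:
    - [0,0,0,1.8,0,10,0]
    - [0,0,0,0,0,15,0]
    - [0,0,0,0,0,13,0]
    - [0,0,0,0,0,10,0]
    - [0,0,0,0,0,6,0]
    - [0,0,0,0,0,2,0]
    - [0,0,0,0,0,0,0]
    - [0,0,0,0,0,0,0]
    - [0,0,0,0,0,0,0]
    - [0,0,0,0,0,0,0]

```text
t: 16.8
ee_pos: [483.0, 174.2, 145.6]
eef_rot: [2.532, 1.86, 0.001]
contact_force: [0.6, 0.4, -4.6]
grip_width: 16.6
grip_force: 78.6
```

```bash
python3 - <<'E'
from h import *
st=arm.get_state();print(st["ee_pos"],st["contact_force"],st["grip_force"],np.abs(st["qvel"]).max())
p=st["ee_pos"];s=arm.snapshot("side");W=cloud(s)
m=(np.hypot(W[...,0]-p[0],W[...,1]-p[1])<45);Q=W[m&(W[...,2]>80)&(W[...,2]<p[2])];print(len(Q),np.percentile(Q[:,2],[0,2,50]),Q.mean(0))
cv2.imwrite("pics/end.png",cv2.resize(s["pixels"][100:340,140:420],None,fx=2.5,fy=2.5)[:,:,::-1])
E
```

```text
[483.0268493  174.18204225 145.64215738] [ 0.60029035  0.43679096 -4.63662321] 78.64342331886292 0.0025187995770391564
224 [111.67151641 116.33514978 136.30077839] [483.44459359 160.77777102 134.10461917]
```

View pics/end.png

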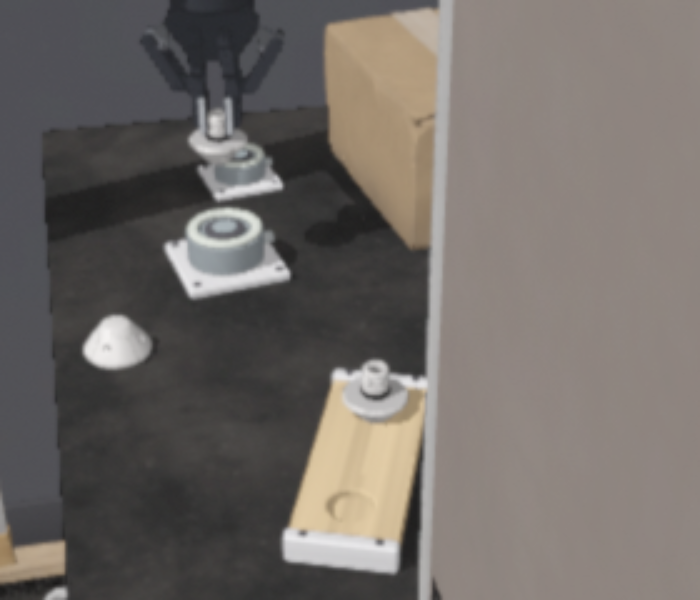

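The side view shows the heavy flange upright at (217,140) over the larger camera at (226,235), and the light flange seated at (375,395). I hand the job in.

```bash
python3 -c "
from workcell import arm
print(arm.close_job())"
```

```text
the job is handed in; nothing more can be done
None
```

I handed the job in, with no verdict returned: the heavier flange (from the right nest, about 5.4 N against 1.4 N) is held upright and still over the larger camera's lens, its tip about 7 cm above it, and the lighter one is seated in the left nest.

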